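# Pair a cooker-hood control box with its handset by setting its address switches

### The job

Set the four little address switches in the well of the sloping control box to the same on-off pattern as those on the white handset, each pushed fully home, so that the hood will answer to it. Use the tip of the orange setting tool, feeling gently for the board in the well, do not touch the box with the gripper, and leave the handset, mug and lemon alone. When you are done, stand the tool back in the hole of its wooden block, fully home.

Things in the scene. Friction and masses are not known exactly. Their poses are not given: they have to be found in the camera images.
- control_box: Cooker-hood control box: grey case 120 x 104 x 32 mm on a dark bracket stand, fixed. Origin on the worktop under the middle of its face; at yaw 0 x points away from the robot, y left. The face rises away from the robot at 25 degrees: up-slope = (cos 25, 0, sin 25), outward normal = (-sin 25, 0, cos 25) in this frame. Top edge 92 mm above the worktop.
- well (a point): Centre of the mouth of the well in the box's face, 66 mm above the box's origin, axes as the box's (not tilted). Well: 36 mm along the slope, 56 mm across (y). Green bar at its up-slope (ON) edge, white dot at its +y edge (switch 1). The blue board in it, with the levers, lies 2 to 18 mm below the mouth, different each time and not reported: feel for it with the tip. It bears 35 N unmoved.
- handset: White handset, 150 x 66 x 18 mm, lying with its back cover off, fixed; must not be touched. Origin: centre of its underside; x along its length, away from the robot at yaw 0, y left. In its middle an equal blue board (top 20 mm above the worktop) with four white levers. Green bar at the board's +x (ON) edge, white dot at its -x edge by switch 1 (the +y end).
- tool_block: Wooden block 60 x 60 x 70 mm, fixed, with one upright 11 x 11 mm square hole, 64 mm deep, in the middle of its top, with a 2 mm chamfer. Origin: centre of its underside.
- tool: Setting tool, about 50 g, 120 mm long, loose: orange square handle 16 x 16 x 60 mm, then a black shaft 60 mm long, 6 mm thick, its last 12 mm a 4 mm thick tip. Origin: end of the tip; z from tip to handle; x, y square to the handle's sides. Starts upright in the block's hole, handle's shoulder on the block's top: tip 10 mm, handle 70 to 130 mm above the worktop.
- mug: Pale grey mug, 92 x 124 x 101 mm, loose bystander behind the work; origin under its centre.
- lemon: Lemon, 83 x 58 x 58 mm, loose bystander; origin at its underside.
- sw1 (a joint): Lever of switch 1 in the control box, +16.5 mm along y from the well's centre; white, 5 x 5 mm, 5 mm tall above the board. Slides along the slope: 0 = OFF (lever centre 4.5 mm down-slope of the well's centre), 0.009 m = ON (4.5 mm up-slope), hard stops at both ends. Stiff, about 2 N of friction: stays wherever it is left, and may start at any point of its travel.
- ref1: Lever of switch 1 on the handset, white, 5 x 5 x 5 mm, +16.5 mm along y in the handset's frame; fixed. Its x in the handset's frame is +4.5 mm when ON (end by the green bar) or -4.5 mm when OFF. Origin: centre of its underside.
- sw2 (a joint): Lever of switch 2 in the control box, +5.5 mm along y from the well's centre; white, 5 x 5 mm, 5 mm tall above the board. Slides along the slope: 0 = OFF (lever centre 4.5 mm down-slope of the well's centre), 0.009 m = ON (4.5 mm up-slope), hard stops at both ends. Stiff, about 2 N of friction: stays wherever it is left, and may start at any point of its travel.
- ref2: Lever of switch 2 on the handset, white, 5 x 5 x 5 mm, +5.5 mm along y in the handset's frame; fixed. Its x in the handset's frame is +4.5 mm when ON (end by the green bar) or -4.5 mm when OFF. Origin: centre of its underside.
- sw3 (a joint): Lever of switch 3 in the control box, -5.5 mm along y from the well's centre; white, 5 x 5 mm, 5 mm tall above the board. Slides along the slope: 0 = OFF (lever centre 4.5 mm down-slope of the well's centre), 0.009 m = ON (4.5 mm up-slope), hard stops at both ends. Stiff, about 2 N of friction: stays wherever it is left, and may start at any point of its travel.
- ref3: Lever of switch 3 on the handset, white, 5 x 5 x 5 mm, -5.5 mm along y in the handset's frame; fixed. Its x in the handset's frame is +4.5 mm when ON (end by the green bar) or -4.5 mm when OFF. Origin: centre of its underside.
- sw4 (a joint): Lever of switch 4 in the control box, -16.5 mm along y from the well's centre; white, 5 x 5 mm, 5 mm tall above the board. Slides along the slope: 0 = OFF (lever centre 4.5 mm down-slope of the well's centre), 0.009 m = ON (4.5 mm up-slope), hard stops at both ends. Stiff, about 2 N of friction: stays wherever it is left, and may start at any point of its travel.
- ref4: Lever of switch 4 on the handset, white, 5 x 5 x 5 mm, -16.5 mm along y in the handset's frame; fixed. Its x in the handset's frame is +4.5 mm when ON (end by the green bar) or -4.5 mm when OFF. Origin: centre of its underside.

How it is judged:
By the outcome, as a careful person would: the job done as asked, in the order asked, and still so for the second after the job is handed in, with the robot touching nothing.
It also fails if it takes over 69 s, if anything falls off the work surface, if the arm or the gripper's body presses on something with over 40 N, if the wrist force passes 120 N, or if a joint passes its speed limit or range.

### The arm

A 6-joint arm with a two-finger parallel gripper is mounted at the origin on a cart in front of the work surface, level with it; the furniture and walls round the work are solid. World frame = base frame: x ahead of the robot, y to its left, z up, the work surface at z = 0. Lengths are in m, angles in rad, forces in N, time in s.
With the tool pointing down it reaches from about 0.25 to 0.725 m from the base axis. Payload 4 kg.
Tool frame: the origin (TCP) lies at the very end of the fingers, on their centre line; the grasp point (between the pads) lies 19 mm behind it; z points along the fingers, y is the line along which they close (so a half turn about z gives the same grasp; the last joint's range is limited). The gripper opens to 85 mm and grips with 20 to 120 N. Pads are 22 mm wide; open, the fingers measure 114 mm over their backs; the gripper's body (76 mm by 85 mm) begins 54 mm behind the grasp point. The pads swing forward as they close: fully open they stand 13 mm farther back than shut.
Start: joints at [1.344, 0.241, 0.005, 1.335, 0, 1.571], TCP at [0.112, 0.487, 0.231] pointing down, gripper open.
Joint ranges: [-2.72, 2.72], [-1.05, 1.87], [-1.09, 1.28], [-1.99, 2.15], [-1.42, 1.44], [-3.14, 3.14]. Speed limits (rad/s): [2.79, 2.79, 3.14, 3.14, 3.14, 3.14].

### API

Orientations are given as a unit quaternion [x, y, z, w].
In Python, from workcell import bot, vision, workorder, boxes_of gives the robot as it stands.
- The arm moves only by the tool send_rows, never from a script. Its argument "motion" is text: rows parted by semicolons, each of 5 numbers parted by spaces: the closure, from -1 (fully open) to 1 (shut), so that 0 is half open, then the shift along the tool's x, y, z in cm, then the turn about the tool's z in rad. In form: claw x y z twist; .... A call has 1 to 5 rows; each row is the pose to reach, as a shift and turn from the pose commanded when the call began, along the tool's axes at that moment; what a row does not reach only later rows make up. A row lasts 1/10 s, in which the tool goes at most 50 mm and 8.59 degrees, less where a joint would pass 70% of its speed; a pose out of reach is approached as far as the arm can. A call with a gripper value outside its range is refused whole. The fingers move at their own pace and stop on an object; the grip force is fixed at half the most. Time passes only in rows, so rows that repeat a pose let the fingers close. It gives the time, the measured TCP pose, the force, the opening and the grip force at its end, in the units of the state.
- bot.get_obs(): the state, without advancing time (a new reading comes with each control period).
- vision.camera(name): name is "side" or "top"; returns the picture (400x640x3 uint8, red, green, blue); there is no depth.
- vision.camera_model(name): a dict with "fov_y" (degrees; the focal length in pixels is half the picture's height over the tangent of half this angle, whatever the lens; pixels are square), "cx", "cy" (the principal point, pixels), "world_from_camera" (4x4, takes a point from camera to world coordinates). Camera axes: x right, y down, z forward; pixel columns grow to the right and rows downward; lengths in m; the calibration is good to about 2 mm. A picture is of the moment at which its call begins. camera_model takes no time and is no camera call.
- workorder.job_done(): hands the job in; it is judged then, once.
Trained networks look in the newest picture that a camera, given by its name, has taken for a name from the list of things; names that differ only in an ending like _2 or _b are one class to them, and where a whole thing is asked for, a point or a joint stands for the part that bears it (a point fixed in the world has none). Each returns a list of dicts, best first, with "conf" (0 to 1); they miss things now and then, are a little off and sometimes report something else, mostly with a low value. They report only what shows in the picture. A call takes as long as a camera call.
- boxes_of(camera, target): "rect" ([centre column, centre row, width, height] in pixels, round what is visible of it).
The state is a dict: "clock": time; "joint_pos": joint angles; "joint_vel": joint speeds; "tau": joint torques, N m; "eef_pos": TCP position; "tool_rot": TCP orientation; "ft_force": force on the tool from outside, world axes, zero at the start; "ft_torque": the same for the moment, N m; "grip_width": finger opening in m; "grasp_force": force on a finger pad.
Only numpy, scipy, OpenCV 4.12 (cv2) and the standard library are available. Lean on these libraries where they do the work, as an engineer would, in place of code of your own. Each camera call takes 0.05 s, during which the arm holds its last target. There are 200 camera calls.

## Working session

There is one attempt and no reset: what is moved stays moved. The work goes in short steps, Python scripts to look and compute and a tool call to move; the robot and the scene stay as the last step left them, time stands still between calls to the robot, and variables do not carry over. Pictures are saved under pics/ and viewed, at most 10 in all, crops included, and the job is handed in when it is done.

Besides the shell and the picture viewer there is one more tool, called after "Emit:" in YAML: its name, and indented under it one key for each argument. send_rows: Moves the arm, as the interface text tells. Its arguments: {"type":"object","properties":{"motion":{"type":"string"}},"required":["motion"]}

```bash
mkdir -p pics; ls; python3 - <<'E'
from workcell import bot, vision, workorder, boxes_of
import cv2, numpy as np
np.set_printoptions(precision=4,suppress=True)
o=bot.get_obs(); print(o['eef_pos'],o['tool_rot'],o['clock'],o['ft_force'],o['grip_width'])
for c in ('side','top'):
    im=vision.camera(c); cv2.imwrite(f'pics/{c}0.png',im[:,:,::-1]); m=vision.camera_model(c)
    print(c,m['fov_y'],m['cx'],m['cy'],np.array(m['world_from_camera']).tolist())
    for t in ('control_box','handset','tool_block','tool','sw1','ref1','well'):
        print(t,[(np.round(d['rect'],1).tolist(),round(d['conf'],2)) for d in boxes_of(c,t)][:5])
E
```

```text
pics
[0.1123 0.4866 0.2304] [ 0.1132  0.9936 -0.001  -0.0001] 0.0 [-0.7707  0.6334 -0.1217] 0.08513956032532166
side 45.87872226232578 316.9472190844475 204.254970488216 [[0.37671198917598847, -0.34332898342293117, 0.8603564879472034, -0.40782956904225814], [-0.9263207621542938, -0.14386530679061799, 0.34818474852286324, -0.40252430514771925], [0.004233534334099457, -0.9281314468564342, -0.37222855148849615, 0.4941514381402411], [0.0, 0.0, 0.0, 1.0]]
control_box [([307.8, 228.4, 64.9, 68.4], 0.63)]
handset [([221.8, 221.6, 5.4, 12.2], 0.55)]
tool_block [([409.7, 250.6, 45.2, 48.5], 0.79)]
tool [([410.1, 223.6, 10.8, 28.2], 0.87), ([263.3, 193.8, 35.2, 43.3], 0.4), ([307.7, 229.8, 63.4, 64.3], 0.17)]
sw1 []
ref1 []
well [([308.1, 231.1, 65.5, 61.8], 0.87)]
top 55.795070333649285 322.32261046827233 196.34688166566352 [[-0.008255093897325708, -0.9927725676592036, 0.11972669847656585, 0.4145543738471601], [-0.9998835853853807, 0.006658556044759094, -0.013728776648881873, -0.02010204105961429], [0.012832345912669971, -0.11982609287943498, -0.992711961428705, 1.1312121089484422], [0.0, 0.0, 0.0, 1.0]]
control_box [([315.6, 216.1, 46.1, 47.4], 0.79), ([398.5, 215.4, 31.4, 22.2], 0.31)]
handset [([228.3, 232.3, 29.4, 50.8], 0.64)]
tool_block [([397.6, 217.3, 31.1, 23.0], 0.86)]
tool [([401.4, 215.9, 12.9, 8.8], 0.41)]
sw1 []
ref1 []
well [([316.3, 216.0, 41.6, 50.2], 0.83)]
```

```bash
python3 - <<'E'
import cv2
t=cv2.imread('pics/top0.png'); 
c=t[170:270,200:430]; cv2.imwrite('pics/topc.png',cv2.resize(c,(782,340),interpolation=cv2.INTER_CUBIC))
h=cv2.resize(t[200:265,205:255],(400,520),interpolation=cv2.INTER_CUBIC); b=cv2.resize(t[185:250,290:340],(400,520),interpolation=cv2.INTER_CUBIC)
cv2.imwrite('pics/topz.png',cv2.hconcat([h,b]))
E
```

```text
(no output)
```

View pics/side0.png

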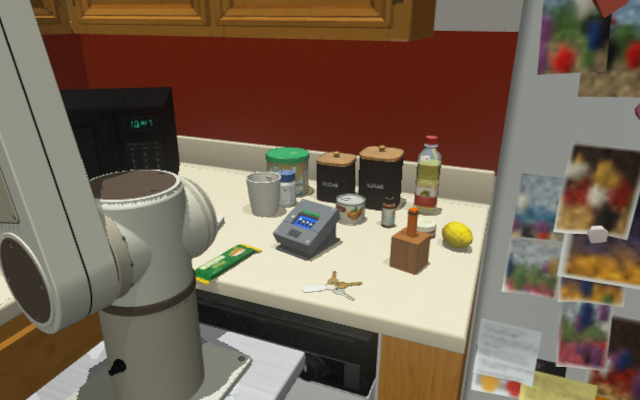

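View pics/top0.png

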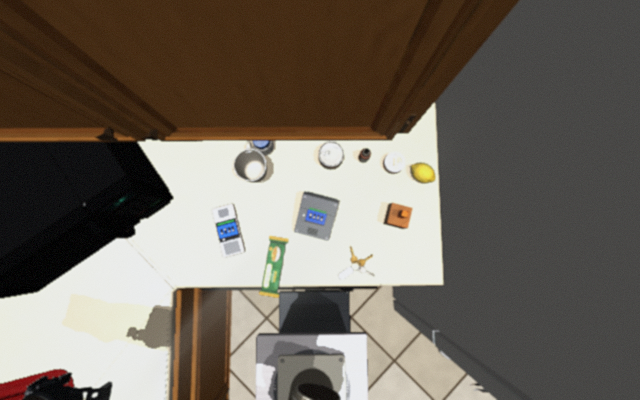

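View pics/topz.png

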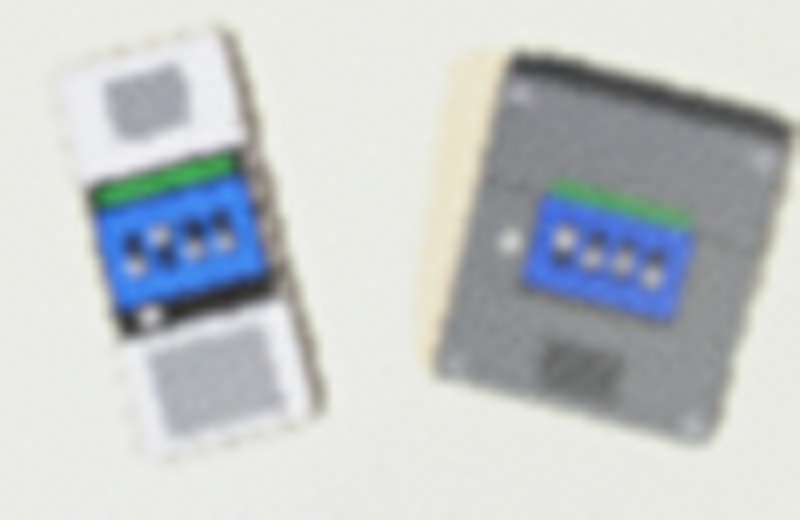

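The handset's levers read sw1 OFF, sw2 ON, sw3 OFF and sw4 OFF: in the left half of the zoom, the white lever at (160,238) is near the green bar and the ones at (135,262), (195,247) and (225,240) are away from it. In the box, sw1 looks ON and sw2 to sw4 look about OFF or part-way. The tool and block are at about (400,215) in top. Next I fit poses.

```bash
cat > h.py <<'E'
import numpy as np, cv2
from scipy.optimize import least_squares
from workcell import bot, vision, workorder, boxes_of
np.set_printoptions(precision=4,suppress=True)
M={c:vision.camera_model(c) for c in('top','side')}
def proj(c,P):
    m=M[c];T=np.linalg.inv(np.array(m['world_from_camera']));f=200/np.tan(np.radians(m['fov_y']/2))
    q=np.atleast_2d(P)@T[:3,:3].T+T[:3,3]; return q[:,:2]/q[:,2:]*f+[m['cx'],m['cy']]
def ray(c,uv,z):
    m=M[c];T=np.array(m['world_from_camera']);f=200/np.tan(np.radians(m['fov_y']/2))
    d=T[:3,:3]@[(uv[0]-m['cx'])/f,(uv[1]-m['cy'])/f,1]; return T[:3,3]+d*(z-T[2,3])/d[2]
def frame(p,P):
    c,s=np.cos(p[2]),np.sin(p[2]);P=np.atleast_2d(P)
    return np.c_[p[0]+c*P[:,0]-s*P[:,1],p[1]+s*P[:,0]+c*P[:,1],P[:,2]]
def face(s,y,n=0):
    a=np.radians(25);return [s*np.cos(a)-n*np.sin(a),y,.066+s*np.sin(a)+n*np.cos(a)]
E
python3 - <<'E'
from h import *
for c in('top','side'):
    im=cv2.imread(f'pics/{c}0.png');hsv=cv2.cvtColor(im,cv2.COLOR_BGR2HSV)
    x0,y0,x1,y1={'top':(375,195,420,240),'side':(385,200,435,280)}[c]
    h=hsv[y0:y1,x0:x1]
    m=((h[...,0]<12)&(h[...,1]>215)&(h[...,2]>150)).astype(np.uint8)
    v,u=np.nonzero(m);print(c,'orange',u.mean()+x0,v.mean()+y0,u.min()+x0,u.max()+x0,v.min()+y0,v.max()+y0,len(u))
t=cv2.imread('pics/top0.png');s=cv2.imread('pics/side0.png')
A=cv2.resize(t[185:245,290:345],None,fx=7,fy=7,interpolation=cv2.INTER_CUBIC)
B=cv2.resize(t[195:238,380:420],None,fx=7,fy=7,interpolation=cv2.INTER_CUBIC)
C=cv2.resize(s[195:260,270:345],None,fx=5.33,fy=5.33,interpolation=cv2.INTER_CUBIC)
W=np.zeros((600,800,3),np.uint8);W[:420,:385]=A;W[:301,400:680]=B;cv2.imwrite('pics/z1.png',W)
D=cv2.resize(s[195:260,270:345],None,fx=6,fy=6,interpolation=cv2.INTER_CUBIC);E=cv2.resize(s[200:280,385:435],None,fx=6,fy=6,interpolation=cv2.INTER_CUBIC)
W=np.zeros((500,780,3),np.uint8);W[:390,:450]=D;W[:480,470:770]=E;cv2.imwrite('pics/z2.png',W)
E
```

```text
<stdin>:7: RuntimeWarning: Mean of empty slice.
  ret = ret.dtype.type(ret / rcount)
Traceback (most recent call last):
ValueError: zero-size array to reduction operation minimum which has no identity
```

```bash
python3 - <<'E'
from h import *
t=cv2.imread('pics/top0.png');s=cv2.imread('pics/side0.png')
R=lambda i,k:cv2.resize(i,None,fx=k,fy=k,interpolation=cv2.INTER_CUBIC)
W=np.zeros((600,800,3),np.uint8);W[:480,:440]=R(t[185:245,290:345],8);W[:344,450:770]=R(t[195:238,380:420],8);cv2.imwrite('pics/z1.png',W)
W=np.zeros((500,780,3),np.uint8);W[:390,:450]=R(s[195:260,270:345],6);W[:480,470:770]=R(s[200:280,385:435],6);cv2.imwrite('pics/z2.png',W)
E
```

```text
(no output)
```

View pics/z1.png

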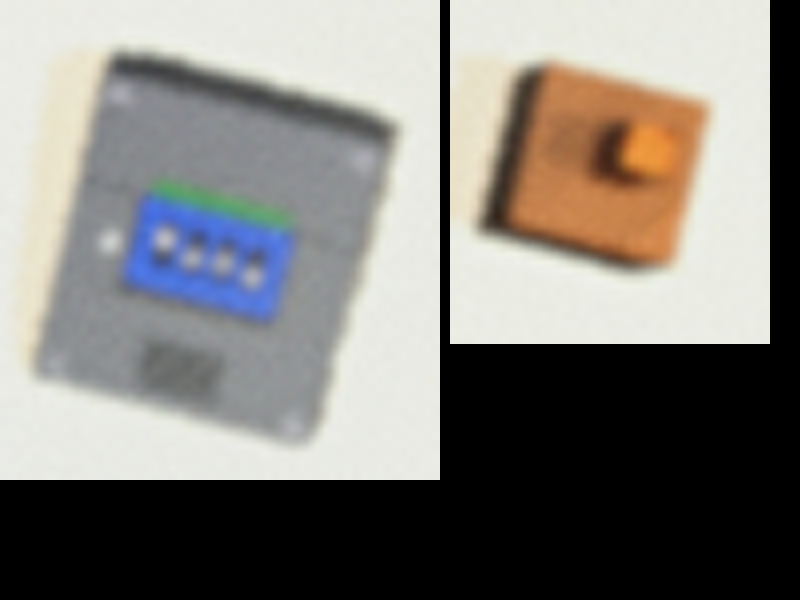

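View pics/z2.png

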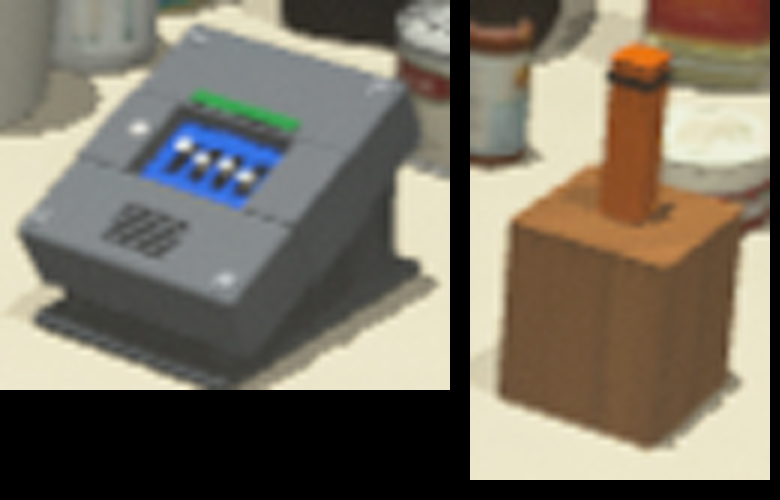

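The box face corners show in z1 at (105,75), (390,140), (37,377) and (305,443), and in z2 at (190,25), (412,82), (20,225) and (243,300). The block's top face and the orange handle show in both pictures. From the side the board is recessed behind a dark wall, and sw1 is up-slope.

```bash
python3 - <<'E'
from h import *
def px(c,L,ox,oy,k,sub=0): return np.array([((x-sub+.5)/k-.5+ox,(y+.5)/k-.5+oy) for x,y in L])
bx=np.array([face(.06,.052),face(.06,-.052),face(-.06,.052),face(-.06,-.052)])
bt=px('top',[(105,75),(390,140),(37,377),(305,443)],290,185,8)
bs=px('side',[(190,25),(412,82),(20,225),(243,300)],270,195,6)
h=.03;kx=np.array([[h,h,.07],[h,-h,.07],[-h,-h,.07],[-h,h,.07]])
kt=px('top',[(545,62),(710,103),(675,265),(507,222)],380,195,8,450)
ks=px('side',[(590,165),(742,210),(665,268),(513,220)],385,200,6,470)
for n,X,a,b,g in(('box',bx,bt,bs,[.45,-.01,-.2]),('block',kx,kt,ks,[.45,-.2,-.2])):
  for lab,wt,ws in(('both',1,1),('top',1,0),('side',0,1)):
    f=lambda p:np.r_[wt*(proj('top',frame(p,X))-a).ravel(),ws*(proj('side',frame(p,X))-b).ravel()]
    r=least_squares(f,g);print(n,lab,r.x, 'res',r.fun.round(1))
# tool top face centre
print('tooltop',ray('top',px('t',[(648,147)],380,195,8,450)[0],.13),ray('side',px('s',[(642,57)],385,200,6,470)[0],.13))
E
```

```text
box both [ 0.4835 -0.0149 -0.2426] res [-0.9 -0.6 -0.1 -0.  -0.8  0.4  1.   0.6  0.9 -1.1  0.5 -0.7 -0.3  0.7
 -0.3  0.7]
box top [ 0.4838 -0.0154 -0.2524] res [-0.5 -0.8  0.3  0.1 -0.7  0.1  0.9  0.7  0.  -0.   0.  -0.  -0.   0.
 -0.   0. ]
box side [ 0.4834 -0.0145 -0.2318] res [-0.  -0.  -0.  -0.  -0.   0.   0.   0.   0.4 -1.1  0.2 -0.9 -0.5  0.8
 -0.1  0.7]
block both [ 0.488  -0.251  -0.2634] res [-0.2 -0.2 -0.2  0.  -0.6  0.4 -0.3  0.3  0.2 -0.3  0.7 -0.5  0.7  0.1
 -0.6  0.1]
block top [ 0.4884 -0.252  -0.2555] res [ 0.1 -0.3  0.1 -0.2 -0.2  0.2  0.1  0.3  0.  -0.   0.  -0.   0.   0.
 -0.   0. ]
block side [ 0.4873 -0.2506 -0.2703] res [-0.  -0.  -0.   0.  -0.   0.  -0.   0.   0.1 -0.2  0.5 -0.3  0.3  0.2
 -0.9  0.1]
tooltop [ 0.4893 -0.2519  0.13  ] [ 0.4849 -0.2515  0.13  ]
```

Emit:
send_rows:
  motion: "-1 -3.2 -3.8 0 0; -1 -6.4 -7.6 0 0; -1 -9.6 -11.4 0 0; -1 -12.8 -15.2 0 0; -1 -16 -19 0 0"

```text
clock: 1.3
eef_pos: [0.226, 0.2645, 0.2315]
tool_rot: [0.113, 0.994, 0.0, 0.0]
ft_force: [2.2, -0.8, 0.4]
grip_width: 0.086
grasp_force: 0.0
```

Emit:
send_rows:
  motion: "-1 -3.2 -3.8 0 0; -1 -6.4 -7.6 0 0; -1 -9.6 -11.4 0 0; -1 -12.8 -15.2 0 0; -1 -16 -19 0 0"

```text
clock: 1.8
eef_pos: [0.3394, 0.043, 0.2318]
tool_rot: [0.113, 0.994, 0.0, 0.001]
ft_force: [2.1, 0.2, -0.2]
grip_width: 0.0855
grasp_force: 0.0
```

Emit:
send_rows:
  motion: "-1 -3.2 -3.8 0 0; -1 -6.4 -7.6 0 0; -1 -9.6 -11.4 0 0; -1 -12.8 -15.2 0 0; -1 -16 -19 0 0"

```text
clock: 2.3
eef_pos: [0.4526, -0.1784, 0.2315]
tool_rot: [0.114, 0.994, 0.0, 0.0]
ft_force: [1.0, 1.2, 0.3]
grip_width: 0.0854
grasp_force: 0.0
```

```bash
cat >> h.py <<'E'
from scipy.spatial.transform import Rotation as Ro
def st():
    o=bot.get_obs();R=Ro.from_quat(o['tool_rot']).as_matrix();return o,np.array(o['eef_pos']),R,np.arctan2(-R[0,1],R[1,1])
def to(x,y,z,yaw=None):
    o,p,R,w=st();d=R.T@(np.array([x,y,z])-p)*100
    print('t %.2f'%o['clock'],'pos',p,'yaw %.4f'%w,'F',np.array(o['ft_force']),'grip',round(o['grip_width'],4),'-> shift cm',d.round(2),'twist',None if yaw is None else round(w-yaw,3))
E
python3 -c "
from h import *
to(.488,-.2515,.2,-.262)"
```

```text
t 2.30 pos [ 0.4526 -0.1784  0.2315] yaw -0.2276 F [1.0375 1.1965 0.3366] grip 0.0854 -> shift cm [-5.1  -6.32  3.15] twist 0.034
```

Emit:
send_rows:
  motion: "-1 -2.5 -3.2 3 0; -1 -5.1 -6.3 6 0.034; -1 -5.1 -6.3 7 0.034; -1 -5.1 -6.3 7 0.034"

```text
clock: 2.7
eef_pos: [0.4857, -0.2487, 0.1584]
tool_rot: [0.131, 0.991, 0.001, -0.003]
ft_force: [-1.1, 0.4, 0.1]
grip_width: 0.0855
grasp_force: 0.0
```

```bash
python3 -c "
from h import *
to(.488,-.2515,.088,-.262)
a=vision.camera('top');b=vision.camera('side')
R=lambda i,k:cv2.resize(i,None,fx=k,fy=k,interpolation=cv2.INTER_CUBIC)
W=np.zeros((480,780,3),np.uint8);W[:400,:400]=R(a[180:260,360:440],5);W[:480,420:780]=R(b[170:290,375:465],4);cv2.imwrite('pics/g.png',W[...,::-1])"
```

```text
t 2.70 pos [ 0.4857 -0.2487  0.1584] yaw -0.2621 F [-1.0825  0.3814  0.1282] grip 0.0855 -> shift cm [-0.34 -0.22  7.03] twist -0.0
```

View pics/g.png

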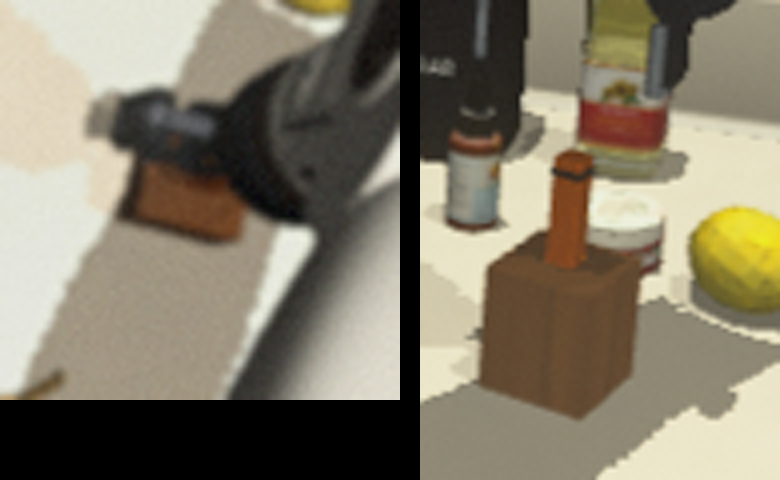

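The picture shows both fingers straddling the orange handle in the side view, at columns 480 and 660 with the handle at 572. I let the arm settle, then descend.

Emit:
send_rows:
  motion: "-1 0 0 0 0; -1 0 0 0 0"

```text
clock: 3.0
eef_pos: [0.4882, -0.2483, 0.1633]
tool_rot: [0.129, 0.992, -0.001, 0.002]
ft_force: [-0.3, 0.5, -0.2]
grip_width: 0.0856
grasp_force: 0.0
```

```bash
python3 -c "
from h import *
to(.488,-.2515,.088,-.262)"
```

```text
t 3.00 pos [ 0.4882 -0.2483  0.1633] yaw -0.2593 F [-0.3086  0.4941 -0.1515] grip 0.0856 -> shift cm [-0.04 -0.3   7.53] twist 0.003
```

Emit:
send_rows:
  motion: "-1 0 -0.25 2.5 0; -1 0 -0.25 5 0; -1 0 -0.25 7.3 0; -1 0 -0.25 7.3 0; -1 0 -0.25 7.3 0"

```text
clock: 3.5
eef_pos: [0.4871, -0.2511, 0.0894]
tool_rot: [0.13, 0.992, -0.0, 0.0]
ft_force: [0.4, 1.0, 0.6]
grip_width: 0.0858
grasp_force: 0.0
```

```bash
python3 -c "
from h import *
for i in range(3): to(.488,-.2515,.088,-.262); vision.camera('top')"
```

```text
t 3.50 pos [ 0.4871 -0.2511  0.0894] yaw -0.2600 F [0.4036 1.0276 0.6085] grip 0.0858 -> shift cm [-0.09 -0.02  0.14] twist 0.002
t 3.55 pos [ 0.4878 -0.2515  0.0901] yaw -0.2601 F [ 0.5248 -0.0907  0.7238] grip 0.085 -> shift cm [-0.01  0.01  0.21] twist 0.002
t 3.60 pos [ 0.4882 -0.2518  0.0904] yaw -0.2602 F [-0.9934 -0.1953  0.268 ] grip 0.0856 -> shift cm [0.02 0.02 0.24] twist 0.002
```

Emit:
send_rows:
  motion: "1 0 0 0 0; 1 0 0 0 0; 1 0 0 0 0; 1 0 0 0 0; 1 0 0 0 0"

```text
clock: 4.15
eef_pos: [0.4869, -0.2515, 0.0884]
tool_rot: [0.13, 0.992, 0.0, 0.0]
ft_force: [-0.6, -0.6, 0.1]
grip_width: 0.0153
grasp_force: 58.3
```

Emit:
send_rows:
  motion: "1 0 0 0 0; 1 0 0 0 0; 1 0 0 0 0"

```text
clock: 4.45
eef_pos: [0.4869, -0.2514, 0.0884]
tool_rot: [0.13, 0.992, -0.0, 0.0]
ft_force: [-0.3, 0.0, 1.8]
grip_width: 0.0151
grasp_force: 58.4
```

Emit:
send_rows:
  motion: "1 0 0 -2 0; 1 0 0 -5 0; 1 0 0 -8 0; 1 0 0 -11 0; 1 0 0 -11 0"

```text
clock: 4.95
eef_pos: [0.4893, -0.2527, 0.2029]
tool_rot: [0.13, 0.992, -0.001, 0.004]
ft_force: [0.1, -0.5, -0.8]
grip_width: 0.0153
grasp_force: 58.5
```

```bash
python3 - <<'E'
from h import *
def px(L,ox,oy,k,sub=0): return np.array([((x-sub+.5)/k-.5+ox,(y+.5)/k-.5+oy) for x,y in L])
bx=np.array([face(.06,.052),face(.06,-.052),face(-.06,.052),face(-.06,-.052)])
bt=px([(105,75),(390,140),(37,377),(305,443)],290,185,8)
bs=px([(190,25),(412,82),(20,225),(243,300)],270,195,6)
lt=px([(165,238),(193,263),(223,265),(253,278)],290,185,8);ls=px([(184,146),(202,160),(226,164),(246,176)],270,195,6)
ys=[.0165,.0055,-.0055,-.0165]
def f(q):
    p=q[:3];D=q[3]/1e3;L=np.array([face(s/1e3,y,-D+.004) for s,y in zip(q[4:],ys)])
    bias=q[8:12] if len(q)>8 else [0]*4
    return np.r_[(proj('top',frame(p,bx))-bt).ravel(),(proj('side',frame(p,bx))-bs).ravel(),(proj('top',frame(p,L))-lt).ravel(),(proj('side',frame(p,L))-ls).ravel()]
r=least_squares(f,[.4835,-.0149,-.245,8,0,0,0,0],x_scale=[.01,.01,.1,1,1,1,1,1]);print(r.x,r.fun.round(1))
p=r.x[:3];print('well mouth',frame(p,[face(0,0)]))
for c,ox,oy,k in(('top',290,185,8),('side',270,195,6)):
  for D in(0,r.x[3]/1e3):
    print(c,D,((proj(c,frame(p,[face(s,y,-D) for s,y in((.018,.028),(.018,-.028),(-.018,-.028),(-.018,.028))]))-[ox,oy])*k).round(0).tolist())
to(*frame(p,[face(-.009,0)])[0],r.x[2])
E
```

```text
[ 0.4837 -0.0147 -0.2428  7.022   2.0196 -2.9765 -1.466  -3.8549] [-1.  -0.7 -0.1 -0.1 -0.8  0.4  0.9  0.6  0.9 -1.2  0.4 -0.8 -0.4  0.6
 -0.4  0.6 -0.2  0.6 -0.3 -0.  -0.2  0.1 -0.3  0.2  0.5 -0.3  0.1  0.1
  0.4  0.1  0.4  0. ]
well mouth [[ 0.4837 -0.0147  0.066 ]]
top 0 [[136.0, 193.0], [291.0, 230.0], [269.0, 323.0], [115.0, 286.0]]
top 0.007022045584314505 [[139.0, 187.0], [293.0, 223.0], [271.0, 316.0], [118.0, 279.0]]
side 0 [[182.0, 101.0], [301.0, 136.0], [248.0, 202.0], [129.0, 165.0]]
side 0.007022045584314505 [[187.0, 114.0], [305.0, 149.0], [253.0, 215.0], [134.0, 178.0]]
t 4.95 pos [ 0.4893 -0.2527  0.2029] yaw -0.2608 F [ 0.1374 -0.476  -0.7593] grip 0.0153 -> shift cm [ 7.61 22.86 13.96] twist -0.018
```

Emit:
send_rows:
  motion: "1 1.5 4.6 0 0; 1 3 9.2 0 0; 1 4.6 13.8 0 0; 1 6.1 18.4 0 0; 1 7.6 22.8 0 0"

```text
clock: 5.45
eef_pos: [0.4712, -0.0097, 0.1973]
tool_rot: [0.13, 0.991, -0.0, -0.001]
ft_force: [0.8, 0.8, -1.3]
grip_width: 0.0155
grasp_force: 58.7
```

Emit:
send_rows:
  motion: "1 0 0 2 -0.018; 1 0 0 3.5 -0.018; 1 0 0 3.5 -0.018; 1 0 0 3.5 -0.018"

```text
clock: 5.85
eef_pos: [0.4716, -0.0116, 0.1627]
tool_rot: [0.121, 0.993, -0.0, -0.001]
ft_force: [0.2, 0.2, -0.5]
grip_width: 0.0152
grasp_force: 58.8
```

```bash
python3 - <<'E'
from h import *
p=[.4837,-.0147,-.243]
t=frame(p,[face(-.009,0)])[0]; to(t[0],t[1],t[2]+.0784,-.243)
o,q,R,w=st(); tip=q-[0,0,.0784]
ims={c:vision.camera(c) for c in('top','side')}
for c in ims: cv2.imwrite(f'pics/hov_{c}.png',ims[c][...,::-1]); print(c,'tip',proj(c,[tip,tip+[0,0,.06]]).round(1).tolist())
u,v=proj('side',[tip])[0].round().astype(int)
z=cv2.resize(ims['side'][v-50:v+40,u-50:u+50,::-1],None,fx=6,fy=6,interpolation=cv2.INTER_CUBIC);print('crop origin',u-50,v-50)
cv2.imwrite('pics/hovz.png',z)
E
```

```text
t 5.85 pos [ 0.4716 -0.0116  0.1627] yaw -0.2429 F [ 0.2281  0.2039 -0.5296] grip 0.0152 -> shift cm [-0.44 -0.01  2.21] twist 0.0
top tip [[314.2, 221.2], [314.0, 220.0]]
side tip [[302.2, 214.3], [302.0, 188.8]]
crop origin 252 164
```

View pics/hovz.png

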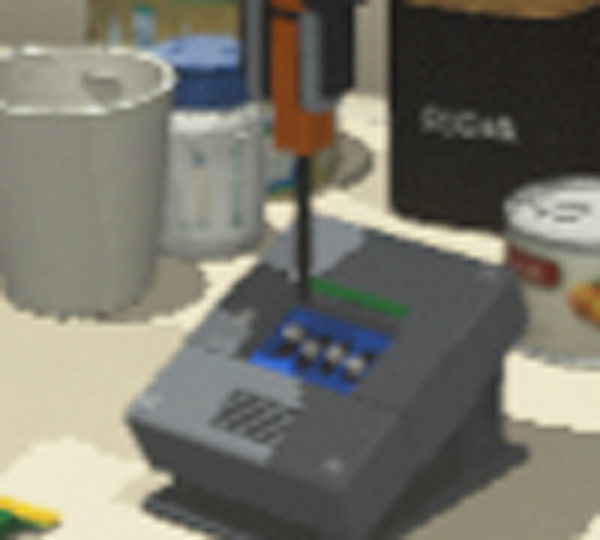

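The tip shows at crop (302,300), which is pixel (302.3,213.9), against a prediction of (302.2,214.3). So the tip offset is right and the shaft hangs straight. Now I feel for the board.

Emit:
send_rows:
  motion: "1 -0.4 0 0.8 0; 1 -0.4 0 1.6 0; 1 -0.4 0 2 0; 1 -0.4 0 2.2 0; 1 -0.4 0 2.2 0"

```text
clock: 6.45
eef_pos: [0.4757, -0.0126, 0.1408]
tool_rot: [0.121, 0.993, -0.0, -0.001]
ft_force: [-0.3, 1.0, -0.2]
grip_width: 0.0153
grasp_force: 58.8
```

Emit:
send_rows:
  motion: "1 0 0 0.05 0; 1 0 0 0.1 0; 1 0 0 0.15 0; 1 0 0 0.2 0; 1 0 0 0.2 0"

```text
clock: 6.95
eef_pos: [0.4761, -0.0125, 0.1393]
tool_rot: [0.121, 0.993, -0.0, 0.0]
ft_force: [0.1, -0.2, -0.8]
grip_width: 0.0149
grasp_force: 58.8
```

```bash
cat >> h.py <<'E'
PB=np.array([.4837,-.0147,-.243]);L=.0784
def sn():
    o,q,R,w=st();v=q-[0,0,L]-[PB[0],PB[1],.066];c,s=np.cos(PB[2]),np.sin(PB[2]);x=c*v[0]+s*v[1];y=-s*v[0]+c*v[1];a=np.radians(25)
    F=np.array(o['ft_force']);Fx=c*F[0]+s*F[1];Fy=-s*F[0]+c*F[1]
    print('t %.2f tip s %.2f y %.2f n %.2f mm  z %.2f yaw %.4f F(box x,y,z) %.1f %.1f %.1f grip %.4f'%(o['clock'],1e3*(x*np.cos(a)+v[2]*np.sin(a)),1e3*y,1e3*(-x*np.sin(a)+v[2]*np.cos(a)),q[2]*1e3,w,Fx,Fy,F[2],o['grip_width']))
E
python3 -c "
from h import *
sn()"
```

```text
t 6.95 tip s -9.34 y 0.34 n -1.25 mm  z 139.32 yaw -0.2428 F(box x,y,z) 0.1 -0.2 -0.8 grip 0.0149
```

Emit:
send_rows:
  motion: "1 0 0 0.05 0; 1 0 0 0.1 0; 1 0 0 0.15 0; 1 0 0 0.2 0; 1 0 0 0.2 0"

```text
clock: 7.45
eef_pos: [0.476, -0.0125, 0.1372]
tool_rot: [0.121, 0.993, 0.0, -0.0]
ft_force: [0.2, 0.8, -0.6]
grip_width: 0.0154
grasp_force: 58.8
```

Emit:
send_rows:
  motion: "1 0 0 0.05 0; 1 0 0 0.1 0; 1 0 0 0.1 0"

```text
clock: 7.75
eef_pos: [0.476, -0.0125, 0.1362]
tool_rot: [0.121, 0.993, -0.0, -0.0]
ft_force: [0.8, -0.3, -0.8]
grip_width: 0.0155
grasp_force: 58.8
```

Emit:
send_rows:
  motion: "1 0 0 0.05 0; 1 0 0 0.1 0; 1 0 0 0.1 0"

```text
clock: 8.05
eef_pos: [0.476, -0.0125, 0.1352]
tool_rot: [0.121, 0.993, -0.0, -0.0]
ft_force: [0.3, 0.5, 0.0]
grip_width: 0.0158
grasp_force: 58.8
```

Emit:
send_rows:
  motion: "1 0 0 0.05 0; 1 0 0 0.1 0; 1 0 0 0.1 0"

```text
clock: 8.35
eef_pos: [0.476, -0.0125, 0.1342]
tool_rot: [0.121, 0.993, -0.0, -0.0]
ft_force: [-0.4, 0.0, -0.7]
grip_width: 0.0152
grasp_force: 58.8
```

Emit:
send_rows:
  motion: "1 0 0 0.05 0; 1 0 0 0.1 0; 1 0 0 0.1 0"

```text
clock: 8.65
eef_pos: [0.4761, -0.0125, 0.1333]
tool_rot: [0.121, 0.993, 0.0, 0.0]
ft_force: [0.2, 0.0, 0.5]
grip_width: 0.0152
grasp_force: 58.8
```

Emit:
send_rows:
  motion: "1 0 0 0.05 0; 1 0 0 0.1 0; 1 0 0 0.1 0"

```text
clock: 8.95
eef_pos: [0.4763, -0.0125, 0.1327]
tool_rot: [0.121, 0.993, 0.0, 0.0]
ft_force: [-1.2, -0.5, 3.2]
grip_width: 0.0151
grasp_force: 59.2
```

Emit:
send_rows:
  motion: "1 0 0 0.05 0; 1 0 0 0.1 0; 1 0 0 0.1 0"

```text
clock: 9.25
eef_pos: [0.4765, -0.0125, 0.1323]
tool_rot: [0.121, 0.993, 0.0, 0.001]
ft_force: [-1.7, 0.7, 7.6]
grip_width: 0.0152
grasp_force: 60.0
```

Emit:
send_rows:
  motion: "1 0 0 0.05 0; 1 0 0 0.1 0; 1 0 0 0.1 0"

```text
clock: 9.55
eef_pos: [0.4767, -0.0126, 0.1321]
tool_rot: [0.121, 0.993, 0.0, 0.001]
ft_force: [-2.5, -1.1, 12.5]
grip_width: 0.0152
grasp_force: 60.6
```

```bash
python3 -c "
from h import *
sn()"
```

```text
t 9.55 tip s -11.84 y 0.39 n -8.10 mm  z 132.06 yaw -0.2428 F(box x,y,z) -2.2 -1.7 12.5 grip 0.0152
```

The board stopped the tip at n of about -8 mm, meaning 8 mm below the mouth, close to the visual estimate. I lift off and go to switch 1's up-slope side.

Emit:
send_rows:
  motion: "1 0 0 -0.8 0; 1 0 0 -2 0; 1 -0.8 0.8 -2.4 0; 1 -1.6 1.6 -2.8 0; 1 -2.2 1.6 -2.8 0"

```text
clock: 10.05
eef_pos: [0.5023, -0.0017, 0.1587]
tool_rot: [0.121, 0.993, 0.0, 0.001]
ft_force: [0.5, 0.3, -0.2]
grip_width: 0.015
grasp_force: 58.9
```

Emit:
send_rows:
  motion: "1 0 0 0 0; 1 0 0 0 0"

```text
clock: 10.25
eef_pos: [0.5006, -0.0025, 0.1577]
tool_rot: [0.121, 0.993, -0.0, -0.001]
ft_force: [-0.7, -0.1, -0.7]
grip_width: 0.0151
grasp_force: 58.9
```

```bash
cat >> h.py <<'E'
def go(s,y,n):
    "tool shift (cm) to bring tip to slope coords in mm"
    P=frame(PB,[face(s/1e3,y/1e3,n/1e3)])[0];sn();to(P[0],P[1],P[2]+L,PB[2])
E
python3 -c "
from h import *
go(16.4,16.5,6);go(10.8,16.5,-6)"
```

```text
t 10.25 tip s 17.83 y 15.93 n 6.33 mm  z 157.68 yaw -0.2430 F(box x,y,z) -0.6 -0.3 -0.7 grip 0.0151
t 10.25 pos [ 0.5006 -0.0025  0.1577] yaw -0.2430 F [-0.6608 -0.1424 -0.7288] grip 0.0151 -> shift cm [0.12 0.06 0.09] twist -0.0
t 10.25 tip s 17.83 y 15.93 n 6.33 mm  z 157.68 yaw -0.2430 F(box x,y,z) -0.6 -0.3 -0.7 grip 0.0151
t 10.25 pos [ 0.5006 -0.0025  0.1577] yaw -0.2430 F [-0.6608 -0.1424 -0.7288] grip 0.0151 -> shift cm [0.11 0.06 1.42] twist -0.0
```

Emit:
send_rows:
  motion: "1 0.12 0.05 0.2 0; 1 0.12 0.05 0.6 0; 1 0.12 0.05 1 0; 1 0.12 0.05 1.4 0; 1 0.12 0.05 1.4 0"

```text
clock: 10.75
eef_pos: [0.4995, -0.0015, 0.1434]
tool_rot: [0.121, 0.993, -0.0, -0.001]
ft_force: [-0.8, -0.1, -0.4]
grip_width: 0.0154
grasp_force: 58.9
```

```bash
python3 -c "
from h import *
go(-1.2,16.5,-6)"
```

```text
t 10.75 tip s 10.64 y 16.60 n -6.06 mm  z 143.40 yaw -0.2429 F(box x,y,z) -0.7 -0.3 -0.4 grip 0.0154
t 10.75 pos [ 0.4995 -0.0015  0.1434] yaw -0.2429 F [-0.8008 -0.1368 -0.4035] grip 0.0154 -> shift cm [ 1.07 -0.01  0.5 ] twist 0.0
```

Emit:
send_rows:
  motion: "1 0.25 0 0.12 0; 1 0.5 0 0.23 0; 1 0.75 0 0.35 0; 1 0.95 0 0.44 0; 1 0.95 0 0.44 0"

```text
clock: 11.25
eef_pos: [0.4915, 0.0008, 0.1403]
tool_rot: [0.121, 0.993, -0.0, 0.001]
ft_force: [1.1, -1.6, 0.6]
grip_width: 0.0154
grasp_force: 58.9
```

```bash
python3 -c "
from h import *
sn()"
```

```text
t 11.25 tip s 1.80 y 16.90 n -5.33 mm  z 140.33 yaw -0.2428 F(box x,y,z) 1.5 -1.3 0.6 grip 0.0154
```

Emit:
send_rows:
  motion: "1 0.06 0 0.03 0; 1 0.12 0 0.06 0; 1 0.18 0 0.085 0; 1 0.18 0 0.085 0"

```text
clock: 11.65
eef_pos: [0.4893, 0.0013, 0.1391]
tool_rot: [0.121, 0.993, 0.0, 0.0]
ft_force: [1.5, 0.4, 0.8]
grip_width: 0.0152
grasp_force: 58.9
```

```bash
python3 -c "
from h import *
sn()"
```

```text
t 11.65 tip s -0.82 y 16.88 n -5.47 mm  z 139.09 yaw -0.2428 F(box x,y,z) 1.3 0.7 0.8 grip 0.0152
```

Emit:
send_rows:
  motion: "1 0.05 0 0.025 0; 1 0.1 0 0.05 0; 1 0.15 0 0.08 0; 1 0.15 0 0.08 0"

```text
clock: 12.05
eef_pos: [0.4877, 0.0017, 0.1382]
tool_rot: [0.121, 0.993, 0.0, -0.0]
ft_force: [1.4, -0.2, 0.7]
grip_width: 0.0152
grasp_force: 59.0
```

```bash
python3 -c "
from h import *
sn()"
```

```text
t 12.05 tip s -2.67 y 16.88 n -5.58 mm  z 138.21 yaw -0.2428 F(box x,y,z) 1.5 0.1 0.7 grip 0.0152
```

Emit:
send_rows:
  motion: "1 0.05 0 0.025 0; 1 0.1 0 0.05 0; 1 0.1 0 0.05 0; 1 0.1 0 0.05 0"

```text
clock: 12.45
eef_pos: [0.4869, 0.0019, 0.1378]
tool_rot: [0.121, 0.993, 0.0, 0.0]
ft_force: [1.2, 0.5, 1.1]
grip_width: 0.0152
grasp_force: 59.0
```

```bash
python3 -c "
from h import *
sn()"
```

```text
t 12.45 tip s -3.60 y 16.84 n -5.60 mm  z 137.80 yaw -0.2428 F(box x,y,z) 1.1 0.7 1.1 grip 0.0152
```

```bash
python3 - <<'E'
from h import *
o,q,R,w=st();tip=q-[0,0,L];print(q)
W=np.zeros((560,790,3),np.uint8)
for c,ox,oy,w_,h_,k,X in(('side',265,140,75,90,6,0),('top',290,195,40,60,8,460)):
    im=vision.camera(c)[...,::-1];cv2.imwrite(f'pics/p1_{c}.png',im);z=cv2.resize(im[oy:oy+h_,ox:ox+w_],None,fx=k,fy=k,interpolation=cv2.INTER_CUBIC);W[:z.shape[0],X:X+z.shape[1]]=z
    print(c,'tip,shoulder,levers OFF in crop',((proj(c,np.vstack([tip,tip+[0,0,.06],frame(PB,[face(-.0045,y,-.003) for y in(.0165,.0055,-.0055,-.0165)])]))-[ox,oy])*k+[X,0]).round(0).tolist())
cv2.imwrite('pics/p1.png',W)
E
```

```text
[0.4869 0.0019 0.1378]
side tip,shoulder,levers OFF in crop [[208.0, 486.0], [206.0, 338.0], [205.0, 483.0], [228.0, 491.0], [252.0, 498.0], [275.0, 505.0]]
top tip,shoulder,levers OFF in crop [[616.0, 171.0], [613.0, 159.0], [616.0, 176.0], [646.0, 183.0], [676.0, 190.0], [706.0, 198.0]]
```

View pics/p1.png

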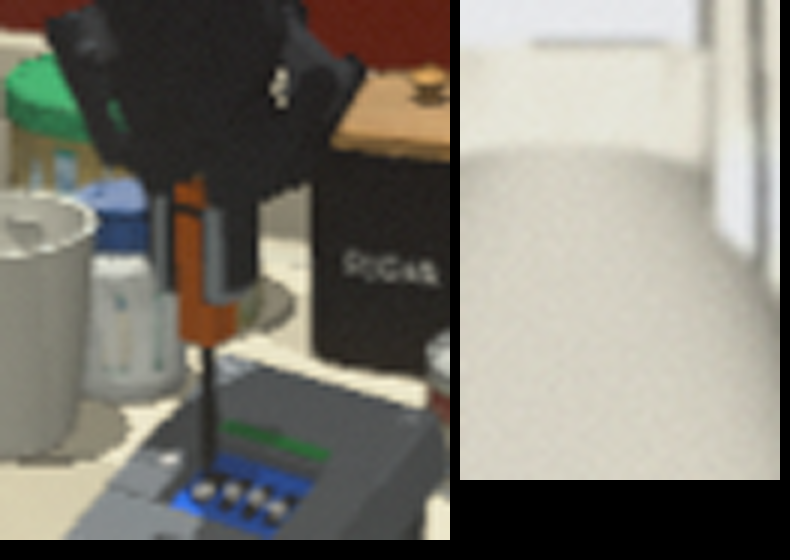

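The view shows the tip behind lever 1, with the lever at (205,490), near or slightly past the predicted OFF. The tip carries about 2 N, which is the lever's friction, so I keep pushing until the stop shows as a rising force.

Emit:
send_rows:
  motion: "1 0.05 0 0.025 0; 1 0.1 0 0.05 0; 1 0.1 0 0.05 0; 1 0.1 0 0.05 0"

```text
clock: 12.95
eef_pos: [0.4864, 0.002, 0.1376]
tool_rot: [0.121, 0.993, 0.0, 0.001]
ft_force: [2.6, -0.0, 2.9]
grip_width: 0.0154
grasp_force: 59.2
```

```bash
python3 -c "
from h import *
sn()"
```

```text
t 12.95 tip s -4.10 y 16.90 n -5.58 mm  z 137.61 yaw -0.2428 F(box x,y,z) 2.5 0.6 2.9 grip 0.0154
```

Emit:
send_rows:
  motion: "1 0.05 0 0.025 0; 1 0.1 0 0.05 0; 1 0.1 0 0.05 0; 1 0.1 0 0.05 0"

```text
clock: 13.35
eef_pos: [0.4859, 0.0022, 0.1374]
tool_rot: [0.121, 0.993, -0.0, 0.001]
ft_force: [4.8, -0.9, 4.2]
grip_width: 0.0152
grasp_force: 59.4
```

```bash
python3 -c "
from h import *
sn()"
```

```text
t 13.35 tip s -4.67 y 16.93 n -5.54 mm  z 137.41 yaw -0.2429 F(box x,y,z) 4.9 0.3 4.2 grip 0.0152
```

Lever 1 reached its OFF stop: the force rose to about 6 N along the slope. I back off up-slope and slide across to switch 3.

Emit:
send_rows:
  motion: "1 -0.5 0 -0.23 0; 1 -1 0 -0.46 0; 1 -1.4 0 -0.65 0; 1 -1.4 0 -0.65 0; 1 -1.4 0 -0.65 0"

```text
clock: 13.85
eef_pos: [0.4978, -0.001, 0.1426]
tool_rot: [0.121, 0.993, -0.0, -0.001]
ft_force: [0.8, -0.0, -0.9]
grip_width: 0.0154
grasp_force: 58.8
```

```bash
python3 -c "
from h import *
go(10.3,-5.5,-6)"
```

```text
t 13.85 tip s 8.69 y 16.66 n -6.03 mm  z 142.61 yaw -0.2429 F(box x,y,z) 0.8 0.1 -0.9 grip 0.0154
t 13.85 pos [ 0.4978 -0.001   0.1426] yaw -0.2429 F [ 0.767  -0.0495 -0.8952] grip 0.0154 -> shift cm [-0.14 -2.22 -0.07] twist 0.0
```

Emit:
send_rows:
  motion: "1 0 -0.5 0 0; 1 0 -1 0 0; 1 0 -1.6 0 0; 1 0 -2.2 0 0; 1 0 -2.2 0 0"

```text
clock: 14.35
eef_pos: [0.4929, -0.0233, 0.1433]
tool_rot: [0.122, 0.993, -0.0, -0.0]
ft_force: [-0.7, 0.8, -0.4]
grip_width: 0.0152
grasp_force: 58.8
```

Emit:
send_rows:
  motion: "1 0.2 0 0.09 0; 1 0.4 0 0.19 0; 1 0.6 0 0.28 0; 1 0.8 0 0.37 0; 1 0.8 0 0.37 0"

```text
clock: 14.85
eef_pos: [0.4856, -0.0203, 0.1397]
tool_rot: [0.121, 0.993, -0.0, 0.0]
ft_force: [0.2, 0.4, -0.6]
grip_width: 0.0156
grasp_force: 58.8
```

```bash
python3 -c "
from h import *
sn()"
```

```text
t 14.85 tip s 0.86 y -5.00 n -5.64 mm  z 139.65 yaw -0.2424 F(box x,y,z) 0.1 0.4 -0.6 grip 0.0156
```

Emit:
send_rows:
  motion: "1 0.1 0 0.05 0; 1 0.2 0 0.09 0; 1 0.2 0 0.09 0; 1 0.2 0 0.09 0"

```text
clock: 15.25
eef_pos: [0.484, -0.02, 0.1389]
tool_rot: [0.121, 0.993, 0.0, 0.001]
ft_force: [1.2, -0.8, 1.3]
grip_width: 0.0152
grasp_force: 58.9
```

```bash
python3 -c "
from h import *
sn()"
```

```text
t 15.25 tip s -0.94 y -5.05 n -5.62 mm  z 138.91 yaw -0.2428 F(box x,y,z) 1.4 -0.5 1.3 grip 0.0152
```

Emit:
send_rows:
  motion: "1 0.1 0 0.05 0; 1 0.2 0 0.09 0; 1 0.25 0 0.12 0; 1 0.25 0 0.12 0; 1 0.25 0 0.12 0"

```text
clock: 15.75
eef_pos: [0.4812, -0.0193, 0.1375]
tool_rot: [0.121, 0.993, 0.0, 0.0]
ft_force: [2.1, 0.4, 1.1]
grip_width: 0.0151
grasp_force: 58.9
```

```bash
python3 -c "
from h import *
sn()"
```

```text
t 15.75 tip s -4.11 y -5.11 n -5.66 mm  z 137.53 yaw -0.2428 F(box x,y,z) 2.0 0.9 1.1 grip 0.0151
```

Emit:
send_rows:
  motion: "1 0.08 0 0.04 0; 1 0.15 0 0.07 0; 1 0.15 0 0.07 0; 1 0.15 0 0.07 0"

```text
clock: 16.15
eef_pos: [0.4805, -0.0191, 0.1373]
tool_rot: [0.121, 0.993, 0.0, 0.001]
ft_force: [3.1, 0.1, 3.1]
grip_width: 0.0154
grasp_force: 59.2
```

```bash
python3 -c "
from h import *
sn()"
```

```text
t 16.15 tip s -4.85 y -5.05 n -5.60 mm  z 137.28 yaw -0.2428 F(box x,y,z) 3.0 0.9 3.1 grip 0.0154
```

Emit:
send_rows:
  motion: "1 0.05 0 0.025 0; 1 0.1 0 0.05 0; 1 0.1 0 0.05 0; 1 0.1 0 0.05 0"

```text
clock: 16.55
eef_pos: [0.4801, -0.019, 0.1371]
tool_rot: [0.121, 0.993, -0.0, 0.002]
ft_force: [5.1, -0.5, 4.7]
grip_width: 0.0153
grasp_force: 59.4
```

```bash
python3 -c "
from h import *
sn()"
```

```text
t 16.55 tip s -5.32 y -5.02 n -5.55 mm  z 137.12 yaw -0.2428 F(box x,y,z) 5.1 0.7 4.7 grip 0.0153
```

Emit:
send_rows:
  motion: "1 -0.5 0 -0.23 0; 1 -0.9 0 -0.42 0; 1 -1.1 -0.5 -0.51 0; 1 -1.1 -1.1 -0.51 0; 1 -1.1 -1.1 -0.51 0"

```text
clock: 17.05
eef_pos: [0.4855, -0.0329, 0.1407]
tool_rot: [0.122, 0.993, -0.0, -0.001]
ft_force: [0.7, -0.0, -1.4]
grip_width: 0.0154
grasp_force: 58.8
```

```bash
python3 -c "
from h import *
sn()"
```

```text
t 17.05 tip s 3.98 y -17.18 n -5.98 mm  z 140.66 yaw -0.2440 F(box x,y,z) 0.6 0.1 -1.4 grip 0.0154
```

Emit:
send_rows:
  motion: "1 0.2 0 0.09 0; 1 0.4 0 0.19 0; 1 0.6 0 0.28 0; 1 0.75 0 0.35 0; 1 0.75 0 0.35 0"

```text
clock: 17.55
eef_pos: [0.4799, -0.0304, 0.1382]
tool_rot: [0.121, 0.993, -0.0, 0.001]
ft_force: [1.1, -0.6, 0.9]
grip_width: 0.0153
grasp_force: 58.9
```

```bash
python3 -c "
from h import *
sn()"
```

```text
t 17.55 tip s -2.53 y -16.11 n -5.61 mm  z 138.25 yaw -0.2426 F(box x,y,z) 1.2 -0.3 0.9 grip 0.0153
```

Emit:
send_rows:
  motion: "1 0.08 0 0.04 0; 1 0.15 0 0.07 0; 1 0.15 0 0.07 0; 1 0.15 0 0.07 0"

```text
clock: 17.95
eef_pos: [0.4783, -0.0299, 0.1373]
tool_rot: [0.121, 0.993, 0.0, 0.0]
ft_force: [1.9, -0.0, 0.4]
grip_width: 0.0153
grasp_force: 58.9
```

```bash
python3 -c "
from h import *
sn()"
```

```text
t 17.95 tip s -4.45 y -16.10 n -5.72 mm  z 137.33 yaw -0.2428 F(box x,y,z) 1.9 0.4 0.4 grip 0.0153
```

Emit:
send_rows:
  motion: "1 0.08 0 0.04 0; 1 0.15 0 0.07 0; 1 0.15 0 0.07 0; 1 0.15 0 0.07 0"

```text
clock: 18.35
eef_pos: [0.4775, -0.0298, 0.1371]
tool_rot: [0.121, 0.993, -0.0, 0.001]
ft_force: [5.1, -1.6, 3.8]
grip_width: 0.015
grasp_force: 59.2
```

```bash
python3 -c "
from h import *
sn()"
```

```text
t 18.35 tip s -5.23 y -16.09 n -5.65 mm  z 137.07 yaw -0.2429 F(box x,y,z) 5.3 -0.3 3.8 grip 0.0150
```

Emit:
send_rows:
  motion: "1 0.05 0 0.025 0; 1 0.1 0 0.05 0; 1 0.1 0 0.05 0; 1 0.1 0 0.05 0"

```text
clock: 18.75
eef_pos: [0.4772, -0.0296, 0.1369]
tool_rot: [0.121, 0.993, -0.0, 0.002]
ft_force: [5.1, -2.3, 4.5]
grip_width: 0.0156
grasp_force: 59.5
```

```bash
python3 -c "
from h import *
sn()"
```

```text
t 18.75 tip s -5.64 y -16.07 n -5.62 mm  z 136.92 yaw -0.2429 F(box x,y,z) 5.5 -1.0 4.5 grip 0.0156
```

Switches 1, 3 and 4 are home at OFF. I lift out, go to the down-slope side of switch 2 and push it up-slope.

Emit:
send_rows:
  motion: "1 -0.4 0 -0.2 0; 1 -0.4 0 -1 0; 1 -0.4 0 -2 0; 1 -0.2 1 -2.2 0; 1 0 2.1 -2.2 0"

```text
clock: 19.25
eef_pos: [0.4802, -0.0082, 0.1582]
tool_rot: [0.121, 0.993, 0.0, -0.0]
ft_force: [1.4, -0.3, -0.7]
grip_width: 0.0154
grasp_force: 58.8
```

Emit:
send_rows:
  motion: "1 0 0 0 0; 1 0 0 0 0"

```text
clock: 19.45
eef_pos: [0.4801, -0.0083, 0.1576]
tool_rot: [0.12, 0.993, -0.0, -0.001]
ft_force: [0.1, -0.6, -0.8]
grip_width: 0.0154
grasp_force: 58.8
```

```bash
python3 -c "
from h import *
go(-7.5,5.8,8);go(-14,5.8,-6)"
```

```text
t 19.45 tip s 1.00 y 5.37 n 14.09 mm  z 157.59 yaw -0.2414 F(box x,y,z) 0.2 -0.6 -0.8 grip 0.0154
t 19.45 pos [ 0.4801 -0.0083  0.1576] yaw -0.2414 F [ 0.1067 -0.5974 -0.7808] grip 0.0154 -> shift cm [0.51 0.04 0.91] twist 0.002
t 19.45 tip s 1.00 y 5.37 n 14.09 mm  z 157.59 yaw -0.2414 F(box x,y,z) 0.2 -0.6 -0.8 grip 0.0154
t 19.45 pos [ 0.4801 -0.0083  0.1576] yaw -0.2414 F [ 0.1067 -0.5974 -0.7808] grip 0.0154 -> shift cm [0.51 0.04 2.46] twist 0.002
```

Emit:
send_rows:
  motion: "1 0.5 0.03 0.5 0; 1 0.5 0.03 1 0; 1 0.5 0.03 1.5 0; 1 0.5 0.03 1.8 0; 1 0.5 0.03 1.8 0"

```text
clock: 19.95
eef_pos: [0.4753, -0.0076, 0.1392]
tool_rot: [0.121, 0.993, -0.0, -0.001]
ft_force: [-0.2, 0.5, -0.2]
grip_width: 0.0154
grasp_force: 58.8
```

Emit:
send_rows:
  motion: "1 0 0 0.1 0; 1 0 0 0.2 0; 1 0 0 0.3 0; 1 0 0 0.3 0"

```text
clock: 20.35
eef_pos: [0.4758, -0.0075, 0.1369]
tool_rot: [0.121, 0.993, -0.0, 0.0]
ft_force: [-0.1, 0.2, -0.9]
grip_width: 0.0153
grasp_force: 58.8
```

```bash
python3 -c "
from h import *
go(-14,5.8,-6)"
```

```text
t 20.35 tip s -11.68 y 5.09 n -2.80 mm  z 136.93 yaw -0.2428 F(box x,y,z) -0.1 0.2 -0.9 grip 0.0153
t 20.35 pos [ 0.4758 -0.0075  0.1369] yaw -0.2428 F [-0.0949  0.2317 -0.927 ] grip 0.0153 -> shift cm [0.07 0.07 0.39] twist 0.0
```

Emit:
send_rows:
  motion: "1 0.07 0.05 0.1 0; 1 0.07 0.05 0.2 0; 1 0.07 0.05 0.33 0; 1 0.07 0.05 0.33 0"

```text
clock: 20.75
eef_pos: [0.4751, -0.0068, 0.1334]
tool_rot: [0.121, 0.993, -0.0, -0.0]
ft_force: [-0.4, 1.0, -0.6]
grip_width: 0.0151
grasp_force: 58.8
```

```bash
python3 -c "
from h import *
go(-1.6,5.8,-6)"
```

```text
t 20.75 tip s -13.93 y 5.60 n -5.60 mm  z 133.44 yaw -0.2428 F(box x,y,z) -0.7 0.9 -0.6 grip 0.0151
t 20.75 pos [ 0.4751 -0.0068  0.1334] yaw -0.2428 F [-0.4336  1.0287 -0.5807] grip 0.0151 -> shift cm [-1.13  0.02 -0.49] twist 0.0
```

Free so far. Now I push switch 2 up-slope.

Emit:
send_rows:
  motion: "1 -0.25 0 -0.115 0; 1 -0.5 0 -0.23 0; 1 -0.75 0 -0.35 0; 1 -0.75 0 -0.35 0"

```text
clock: 21.15
eef_pos: [0.4822, -0.0086, 0.137]
tool_rot: [0.121, 0.993, 0.0, -0.001]
ft_force: [-1.5, 0.2, -1.5]
grip_width: 0.0151
grasp_force: 58.7
```

```bash
python3 -c "
from h import *
sn()"
```

```text
t 21.15 tip s -5.75 y 5.58 n -5.50 mm  z 136.98 yaw -0.2429 F(box x,y,z) -1.5 -0.1 -1.5 grip 0.0151
```

Emit:
send_rows:
  motion: "1 -0.15 0 -0.07 0; 1 -0.3 0 -0.14 0; 1 -0.3 0 -0.14 0; 1 -0.3 0 -0.14 0"

```text
clock: 21.55
eef_pos: [0.4849, -0.0093, 0.1384]
tool_rot: [0.121, 0.993, 0.0, -0.001]
ft_force: [-2.8, 1.0, -1.6]
grip_width: 0.0152
grasp_force: 58.6
```

```bash
python3 -c "
from h import *
sn()"
```

```text
t 21.55 tip s -2.67 y 5.57 n -5.42 mm  z 138.36 yaw -0.2427 F(box x,y,z) -3.0 0.3 -1.6 grip 0.0152
```

Emit:
send_rows:
  motion: "1 -0.08 0 -0.04 0; 1 -0.15 0 -0.07 0; 1 -0.15 0 -0.07 0; 1 -0.15 0 -0.07 0"

```text
clock: 21.95
eef_pos: [0.4856, -0.0095, 0.1386]
tool_rot: [0.121, 0.993, 0.0, -0.001]
ft_force: [-4.4, 1.7, -2.5]
grip_width: 0.015
grasp_force: 58.5
```

```bash
python3 -c "
from h import *
sn()"
```

```text
t 21.95 tip s -1.93 y 5.51 n -5.50 mm  z 138.60 yaw -0.2427 F(box x,y,z) -4.7 0.6 -2.5 grip 0.0150
```

Emit:
send_rows:
  motion: "1 -0.05 0 -0.025 0; 1 -0.1 0 -0.05 0; 1 -0.1 0 -0.05 0; 1 -0.1 0 -0.05 0"

```text
clock: 22.35
eef_pos: [0.4859, -0.0096, 0.1387]
tool_rot: [0.121, 0.993, 0.0, -0.002]
ft_force: [-5.3, 1.6, -3.4]
grip_width: 0.015
grasp_force: 58.4
```

```bash
python3 -c "
from h import *
sn()"
```

```text
t 22.35 tip s -1.62 y 5.51 n -5.55 mm  z 138.69 yaw -0.2426 F(box x,y,z) -5.5 0.2 -3.4 grip 0.0150
```

Switch 2 hit its ON stop at about 6.5 N. I back off, lift out and inspect.

Emit:
send_rows:
  motion: "1 0.5 0 0.23 0; 1 0.7 0 0.2 0; 1 0.7 0 -1 0; 1 0.7 0 -3 0; 1 0.7 -2 -6 0"

```text
clock: 22.85
eef_pos: [0.4774, -0.0268, 0.2002]
tool_rot: [0.12, 0.993, 0.0, 0.001]
ft_force: [1.4, -0.6, -0.5]
grip_width: 0.0152
grasp_force: 58.9
```

Emit:
send_rows:
  motion: "1 -1.6 -4.6 0 0; 1 -3.1 -9.2 -0.5 0; 1 -4.6 -13.8 -0.5 0; 1 -6.1 -17 -0.5 0; 1 -7 -20 -0.5 0"

```text
clock: 23.35
eef_pos: [0.498, -0.242, 0.2061]
tool_rot: [0.122, 0.993, -0.001, 0.003]
ft_force: [0.3, 0.3, 0.3]
grip_width: 0.0152
grasp_force: 58.9
```

```bash
python3 - <<'E'
from h import *
to(.4869,-.2514,.2,-.261)
W=np.zeros((600,790,3),np.uint8)
for c,ox,oy,w_,h_,k,X in(('side',285,200,44,40,9,0),('top',300,200,34,30,11,405)):
    im=vision.camera(c)[...,::-1];cv2.imwrite(f'pics/v_{c}.png',im);z=cv2.resize(im[oy:oy+h_,ox:ox+w_],None,fx=k,fy=k,interpolation=cv2.INTER_CUBIC);W[:z.shape[0],X:X+z.shape[1]]=z
im=cv2.imread('pics/v_side.png');W[365:595,300:645]=cv2.resize(im[150:242,372:510],None,fx=2.5,fy=2.5,interpolation=cv2.INTER_CUBIC)
cv2.imwrite('pics/v.png',W)
o,q,R,w=st();print('tip,shoulder pred in lower crop',((proj('side',[q-[0,0,L],q-[0,0,L-.06]])-[372,150])*2.5+[300,365]).tolist())
E
```

```text
t 23.35 pos [ 0.498  -0.242   0.2061] yaw -0.2442 F [0.2663 0.34   0.3269] grip 0.0152 -> shift cm [ 0.85 -1.18  0.61] twist 0.017
tip,shoulder pred in lower crop [[396.291365828484, 508.88623704770725], [402.1149430736949, 439.72866593313194]]
```

View pics/v.png

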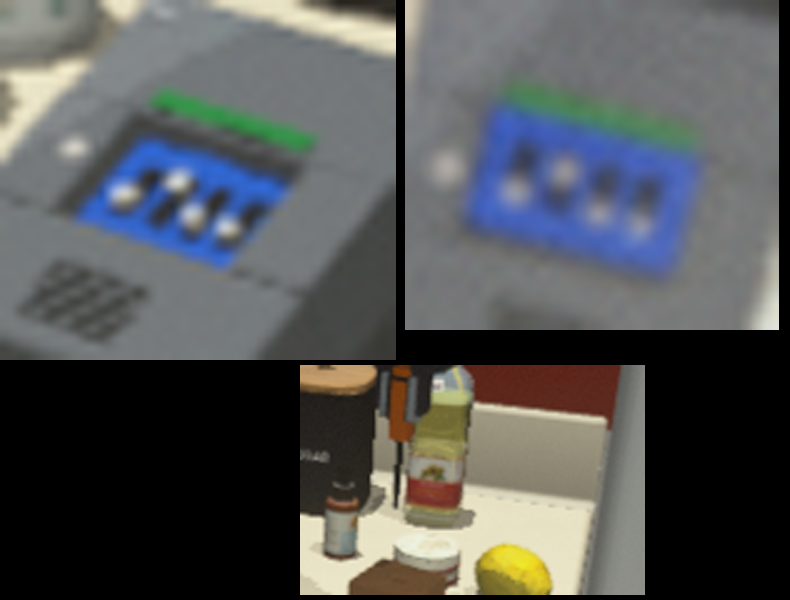

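The levers show OFF, ON, OFF, OFF, matching the handset: the white heads are lower at 1, 3 and 4 and upper at 2. The tool hangs straight, with its tip at (396,507) against a predicted (396,509). Now I return to the block.

Emit:
send_rows:
  motion: "1 0.8 -1 0 0.017; 1 0.85 -1.1 0 0.017; 1 0.85 -1.1 0 0.017; 1 0.85 -1.1 0 0.017"

```text
clock: 23.85
eef_pos: [0.4854, -0.2465, 0.2052]
tool_rot: [0.129, 0.992, -0.0, 0.0]
ft_force: [0.0, -0.8, -0.5]
grip_width: 0.0151
grasp_force: 59.0
```

```bash
python3 - <<'E'
from h import *
to(.4869,-.2514,.16,-.261)
E
```

```text
t 23.85 pos [ 0.4854 -0.2465  0.2052] yaw -0.2586 F [ 0.0451 -0.8205 -0.5395] grip 0.0151 -> shift cm [-0.26 -0.43  4.52] twist 0.002
```

Emit:
send_rows:
  motion: "1 -0.26 -0.43 1 0.002; 1 -0.26 -0.43 2.5 0.002; 1 -0.26 -0.43 4 0.002; 1 -0.26 -0.43 4 0.002; 1 -0.26 -0.43 4 0.002"

```text
clock: 24.35
eef_pos: [0.4865, -0.2518, 0.1643]
tool_rot: [0.13, 0.991, 0.0, -0.001]
ft_force: [0.0, -0.6, -0.8]
grip_width: 0.0153
grasp_force: 58.9
```

```bash
python3 - <<'E'
from h import *
to(.4869,-.2514,.0884,-.261)
E
```

```text
t 24.35 pos [ 0.4865 -0.2518  0.1643] yaw -0.2613 F [ 0.0437 -0.5963 -0.8434] grip 0.0153 -> shift cm [-0.04  0.05  7.59] twist -0.0
```

Emit:
send_rows:
  motion: "1 -0.04 0.04 0.8 0; 1 -0.04 0.04 1.4 0; 1 -0.04 0.04 1.7 0; 1 -0.04 0.04 1.9 0; 1 -0.04 0.04 1.9 0"

```text
clock: 24.85
eef_pos: [0.4869, -0.2517, 0.1455]
tool_rot: [0.131, 0.991, 0.0, -0.0]
ft_force: [0.1, -0.2, 0.2]
grip_width: 0.0155
grasp_force: 58.9
```

Emit:
send_rows:
  motion: "1 0 0 0.3 0; 1 0 0 0.6 0; 1 0 0 0.9 0; 1 0 0 0.9 0"

```text
clock: 25.25
eef_pos: [0.4867, -0.2516, 0.1362]
tool_rot: [0.131, 0.991, 0.0, -0.001]
ft_force: [-0.6, 0.2, -0.1]
grip_width: 0.0156
grasp_force: 58.9
```

In the hole and free. I descend to just above seating (TCP 0.0884).

Emit:
send_rows:
  motion: "1 0 0 1 0; 1 0 0 2 0; 1 0 0 3 0; 1 0 0 4 0; 1 0 0 4 0"

```text
clock: 25.75
eef_pos: [0.4856, -0.251, 0.0945]
tool_rot: [0.131, 0.991, 0.001, -0.002]
ft_force: [-0.7, 0.7, -0.9]
grip_width: 0.0152
grasp_force: 58.9
```

Emit:
send_rows:
  motion: "1 0 0 0.2 0; 1 0 0 0.4 0; 1 0 0 0.6 0; 1 0 0 0.65 0; 1 0 0 0.65 0"

```text
clock: 26.25
eef_pos: [0.4872, -0.2518, 0.0904]
tool_rot: [0.131, 0.991, -0.0, 0.0]
ft_force: [-0.1, 0.5, -0.9]
grip_width: 0.0152
grasp_force: 58.9
```

Emit:
send_rows:
  motion: "1 0 0 0.05 0; 1 0 0 0.1 0; 1 0 0 0.15 0; 1 0 0 0.15 0"

```text
clock: 26.65
eef_pos: [0.4871, -0.2518, 0.0887]
tool_rot: [0.131, 0.991, 0.0, -0.0]
ft_force: [0.2, 0.3, -0.5]
grip_width: 0.0155
grasp_force: 58.9
```

Emit:
send_rows:
  motion: "1 0 0 0.05 0; 1 0 0 0.1 0; 1 0 0 0.1 0; 1 0 0 0.1 0"

```text
clock: 27.05
eef_pos: [0.4872, -0.2519, 0.0884]
tool_rot: [0.131, 0.991, -0.0, 0.0]
ft_force: [-1.1, 1.4, 5.9]
grip_width: 0.0153
grasp_force: 59.7
```

Emit:
send_rows:
  motion: "1 0 0 0.05 0; 1 0 0 0.1 0; 1 0 0 0.1 0; 1 0 0 0.1 0"

```text
clock: 27.45
eef_pos: [0.4872, -0.2519, 0.0883]
tool_rot: [0.131, 0.991, -0.0, 0.001]
ft_force: [-3.7, 1.4, 10.1]
grip_width: 0.0152
grasp_force: 60.6
```

Seated at the original height (0.0883), with the shoulder on the block. I release the tool and rise.

Emit:
send_rows:
  motion: "1 0 0 -0.1 0; -1 0 0 -0.1 0; -1 0 0 -0.1 0; -1 0 0 -0.1 0; -1 0 0 -0.1 0"

```text
clock: 27.95
eef_pos: [0.487, -0.2518, 0.0874]
tool_rot: [0.131, 0.991, 0.0, -0.0]
ft_force: [-0.9, 0.2, -0.2]
grip_width: 0.0722
grasp_force: 0.0
```

Emit:
send_rows:
  motion: "-1 0 0 0 0; -1 0 0 0 0; -1 0 0 0 0; -1 0 0 0 0"

```text
clock: 28.35
eef_pos: [0.4871, -0.2518, 0.0877]
tool_rot: [0.131, 0.991, -0.0, 0.0]
ft_force: [-0.3, 0.0, 0.1]
grip_width: 0.0857
grasp_force: 0.0
```

Emit:
send_rows:
  motion: "-1 0 0 -2 0; -1 0 0 -5 0; -1 0 0 -9 0; -1 0 0 -12 0; -1 0 0 -12 0"

```text
clock: 28.85
eef_pos: [0.4898, -0.2532, 0.2131]
tool_rot: [0.131, 0.991, -0.002, 0.005]
ft_force: [0.4, 0.1, 0.2]
grip_width: 0.0853
grasp_force: 0.0
```

```bash
python3 - <<'E'
from h import *
im=vision.camera('side')[...,::-1];old=cv2.imread('pics/side0.png')
R=lambda i:cv2.resize(i,None,fx=4,fy=4,interpolation=cv2.INTER_CUBIC)
cv2.imwrite('pics/end.png',cv2.hconcat([R(im[190:285,280:380]),R(im[190:285,385:435]),R(old[190:285,385:435])]))
E
```

```text
(no output)
```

View pics/end.png

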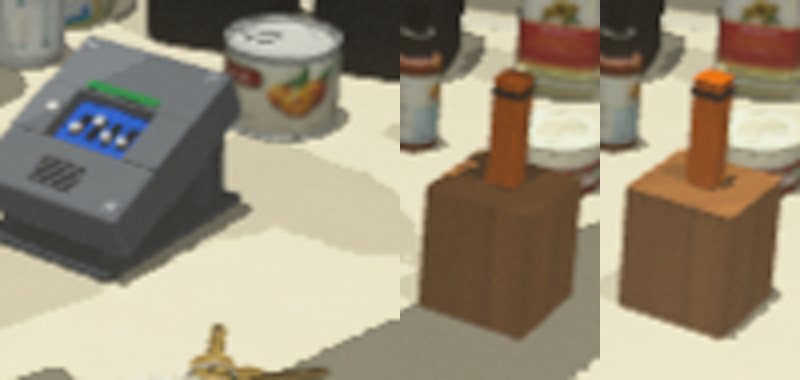

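The tool stands in its block as at the start (handle top at row 75 in both views), and the switches show OFF, ON, OFF, OFF. I hand the job in.

Emit:
send_rows:
  motion: "-1 0 0 0 0; -1 0 0 0 0; -1 0 0 0 0"

```text
clock: 29.2
eef_pos: [0.4863, -0.2514, 0.2061]
tool_rot: [0.131, 0.991, 0.001, -0.001]
ft_force: [0.3, 0.3, -0.2]
grip_width: 0.0853
grasp_force: 0.0
```

```bash
python3 -c "
from workcell import workorder
print(workorder.job_done())"
```

```text
the job is handed in; nothing more can be done
None
```

The four switches in the box are pushed to their stops at OFF, ON, OFF, OFF to match the handset, the tool is back fully home in its block, and the job was handed in at 29.2 s; no verdict came back.

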